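# Free a printer's guide rod and draw it up for a new bearing

### The job

The lower bearing of this printer's Z axis is being replaced: take the flat screwdriver from its stand, put its blade down through the window in the tail of the black retaining clip and prise the clip out along its slot until it is clear of the steel guide rod, then put the screwdriver back in its stand. Grip the rod's upper end and draw it straight up, without forcing it sideways, until there is a gap of about 45 mm between its foot and the socket it stood in, so that a colleague can slip the new bearing on from below. Finish while still holding the rod there, steady and upright in its bracket; do not disturb the spare bearing, the paper cup or the spare motor.

Things in the scene. Friction and masses are not known exactly. Their poses are not given: they have to be found in the camera images.
- tower: Z-axis unit of a 3D printer, bolted to the bench, upright. Origin: on the guide rod's axis at bench level; z up, y to the unit's open side, the way the clip comes out. Base plate 110 (x) by 150 (y -95 to 55) by 10 mm; upright profile at y -80 to -60; black blocks on it: lower (top at 50 mm), carriage (108 to 142 mm, rod passes loosely), top bracket (150 to 190 mm); motor and screw at y = -34
- bore_top (a point): centre of the rod's bore (13 mm wide) in the top bracket's flat upper face, 190 mm above the bench. The bracket is 44 mm wide in x and reaches from y = -80 to 20 mm (two 4 mm high bolt heads at y = -70); its face at y = 20 has a level slot, 166 to 172 mm high and 29 mm wide, in which the clip sits
- rod: polished steel guide rod, 12 mm in diameter, 195 mm long, 0.14 to 0.2 kg, loose in its bores; origin at its foot, z up along it. At first its foot is 30 mm and its top 225 mm above the bench: 35 mm stands free above the bracket, grip it there from above. Until the clip is out of its groove it rises only about 2 mm; then it lifts with its weight and light rubbing, and drops back if let go
- rod_foot (a point): centre of the rod's lower end
- clip: black horseshoe clip, 26 mm wide, 47 mm long, 5 mm thick, level in the bracket's slot, legs (to y = -7) astride the rod's 7 mm neck; axes parallel to the unit's. Origin: its underside, on the rod's axis when home. Sprung bumps hold it: it gives at 5 to 8 N pushed along the unit's +y, then slides at 3 N and stays where left. It clears the rod 14.5 mm out; past 27 mm it falls off
- clip_window (a point): centre, at the clip's upper face, of the open pry window in its tail, which sticks out of the bracket: 15 mm (x) by 11 mm (y), at y 23.5 to 34.5 mm in the clip's frame, 171 mm above the bench (19 mm below the bracket's top), beyond the bracket's face; free air above and for 150 mm below. Outside it the tail ends in a bar 6 mm wide: the blade pushes that bar outwards
- clip_seat (a point): fixed point of the unit where the clip's origin lies when home: 166 mm above the bench, on the rod's axis
- driver: flat screwdriver, 135 mm long, 80 g, standing blade down in the stand. Origin at the blade's tip, z up. Blade 7 (x) by 3 mm (y), 12 mm long; shaft 6 mm thick to z = 60; black square grip 24 by 24 mm, z 60 to 128, faces square to x and y; round cap to 135. At first its tip is 5 mm above the bench, its grip rests on the stand's top, turned up to 0.2 rad from the stand
- driver_tip (a point): the screwdriver's blade tip
- stand: grey plastic bit stand, fixed, 80 (x) by 60 (y) by 65 mm high, origin under its centre; two rows of bits stand 12 mm proud at x = -30 and 30 mm. It is left or right of the unit, with a low black tray of nuts on the other side
- stand_hole (a point): mouth of the stand's one large hole, 16 mm wide, 63 mm deep, in the middle of its top, 65 mm above the bench
- socket (a point): mouth of the rod's socket (13 mm wide, 20 mm deep): on the rod's axis, top of the lower block, 50 mm above the bench; the gap is measured from here up to the rod's foot
- bearing: bystander: the new linear bearing, a steel sleeve 21 mm across and 30 mm tall, standing on the bench; origin under its centre
- cup: bystander: pale paper cup 76 mm across, 92 mm tall, origin under its centre
- stepper: bystander: spare stepper motor, 42 by 42 by 40 mm with a 22 mm shaft upwards, origin under its centre
Things that resemble listed ones, but are neither listed nor needed, are in the scene too. Leave any blue or green look-alike of the stand alone.

How it is judged:
On the way, in this order (a step that is already met when the one before it is completed fails the run):
1. the screwdriver pushes the clip out of its snap (contact force between driver and clip above 0.5 N and distance between clip and clip_seat above 0.0025 m), for 0.04 s.
2. the clip is clear of the rod and the screwdriver is back upright in the stand (distance between clip and clip_seat above 0.0145 m and horizontal distance between driver_tip and stand_hole below 0.012 m and z of driver_tip in the frame of stand below 0.03 m and angle between driver's own z axis and vertical below 0.2 rad and contact force between the fingers and driver below 0.1 N), for 0.1 s.
At the end, for the whole second after the job is handed in: Rod held (over 3 N) and still, foot 37 to 53 mm above the socket and within 6 mm of its axis, within 0.05 rad of upright; clip over 14.5 mm from home; screwdriver in its hole (tip within 12 mm of the axis, under 30 mm above the bench, tilt under 0.2 rad) (z of rod_foot in the frame of socket between 0.037 and 0.053 m and horizontal distance between rod_foot and socket below 0.006 m and angle between the z axis of rod and the z axis of tower, either way round below 0.05 rad and contact force between the fingers and rod above 3 N and linear speed of rod below 0.01 m/s and distance between clip and clip_seat above 0.0145 m and horizontal distance between driver_tip and stand_hole below 0.012 m and z of driver_tip in the frame of stand below 0.03 m and angle between driver's own z axis and vertical below 0.2 rad); the arm keeps its last pose, push and grip.
It fails at once if the rod is forced sideways or against the clip: its contact with the unit or clip exceeds 30 N (contact force between rod and tower above 30 N or contact force between rod and clip above 30 N).
It fails at once if a bystander (bearing, cup, spare motor) is moved more than 30 mm or knocked over (distance of any of bearing, cup, stepper from where it was at the start of the episode above 0.03 m or angle between any of bearing, cup, stepper's own z axis and vertical above 0.6 rad).
It also fails if it takes over 69 s, if anything falls off the work surface, if the arm or the gripper's body presses on something with over 40 N, if the wrist force passes 120 N, or if a joint passes its speed limit or range.

### The arm

A 6-joint arm with a two-finger parallel gripper is mounted at the origin on the work surface. World frame = base frame: x ahead of the robot, y to its left, z up, the work surface at z = 0. Lengths are in m, angles in rad, forces in N, time in s.
With the tool pointing down it reaches from about 0.275 to 0.75 m from the base axis. Payload 10.2 kg.
Tool frame: the origin (TCP) lies on the front face of the gripper's body, between the roots of the fingers; the fingertips stand 64 mm ahead of it and the grasp point (between the pads) lies ahead of it (bot.tcp_to_grasp is the z of the grasp point in the tool frame, in m); z points along the fingers, y is the line along which they close (so a half turn about z gives the same grasp; the last joint's range is limited). The gripper opens to 88 mm and grips with 3 to 60 N. Pads are 18 mm wide; open, the fingers measure 123 mm over their backs; the gripper's body (75 mm by 187 mm) begins 45 mm behind the grasp point.
Start: joints at [-1.348, 0.313, 1.498, -0, 1.331, -0.223], TCP at [0.226, -0.474, 0.303] pointing down, gripper open.
Joint ranges: [-2.94, 2.94], [-0.97, 2.17], [0.19, 2.56], [-1.23, 4.37], [0.02, 3.11], [-2.88, 2.88]. Speed limits (rad/s): [2.39, 2.39, 3.01, 3.14, 3.14, 3.14].

### API

Orientations are given as a unit quaternion [w, x, y, z].
In Python, from bench import bot gives the robot as it stands. The module is installed in compiled form; this text tells all that it offers.
- The arm moves only by the tool arm_command, never from a script. Its argument "deltas" is one flat list of numbers, 7 for each row, row after row: the turn, a rotation vector about the tool's x, y, z normalised to -1 to 1, where 1 is pi rad, then the shift along the tool's x, y, z normalised to -1 to 1, where 1 is 0.04 m, then the opening, from -1 (shut) to 1 (fully open). In form: [ax, ay, az, tx, ty, tz, jaw, ax, ay, az, tx, ty, tz, jaw, ...]. A call has 1 to 12 rows; each row shifts and turns the commanded pose from where the row before left it, along the tool's axes as they then stand; what a row does not reach is not made up. A row lasts 1/10 s, in which the tool goes at most 50 mm and 8.59 degrees, less where a joint would pass 70% of its speed; a pose out of reach is approached as far as the arm can. A call with a number of a shift or a turn outside -1 to 1 is refused whole. A call with a gripper value outside its range is refused whole. The fingers move at their own pace and stop on an object; "squeeze" is the grip in N (left out, the last holds). Time passes only in rows, so rows that do not move let the fingers close. It gives the time, the measured TCP pose, the force, the opening and the grip force at its end, in the units of the state.
- bot.get_obs(): the state, without advancing time (a new reading comes with each control period).
- bot.get_image(name): name is "scene" or "side" or "wrist"; returns a dict with "pixels" (480x640x3 uint8, red, green, blue), "camera_matrix" (3x3 intrinsics, pixels), "distortion" ([k1, k2, p1, p2, k3] as OpenCV has them; the pictures are not rectified), "pose" (4x4, takes a point from camera to world coordinates); the wrist camera has in their place "T_tool_cam" (4x4, takes a point from camera to tool coordinates, whose origin is the TCP and whose axes are the flange's). Camera axes: x right, y down, z forward; pixel columns grow to the right and rows downward; lengths in m; the calibration is good to about 2 mm. A picture is of the moment at which its call begins: read the wrist's pose just before it. There is no depth.
- bot.finish_job(): hands the job in; it is judged then, once.
Trained networks look in a picture, given as the dict that the camera call returned (one of the last four; its "shot" number tells which), for a name from the list of things; names that differ only in an ending like _2 or _b are one class to them, and where a whole thing is asked for, a point or a joint stands for the part that bears it (a point fixed in the world has none). Each returns a list of dicts, best first, with "confidence" (0 to 1); they miss things now and then, are a little off and sometimes report something else, mostly with a low value. They report only what shows in the picture. A call takes as long as a camera call. They do not tell look-alikes from the thing itself.
- bot.look_for(thing, picture): "rect" ([centre column, centre row, width, height] in pixels, round what is visible of it).
- bot.place_of(thing, picture): "uv" ([column, row] in pixels: a listed point, or the origin of a listed thing).
The state is a dict: "clock": time; "q": joint angles; "dq": joint speeds; "effort": joint torques, N m; "tcp_pos": TCP position; "tcp_rot": TCP orientation; "ft_force": force on the tool from outside, world axes, zero at the start; "ft_torque": the same for the moment, N m; "finger_gap": finger opening in m; "grasp_force": force on a finger pad.
Only numpy, scipy, OpenCV 4.12 (cv2) and the standard library are available. Lean on these libraries where they do the work, as an engineer would, in place of code of your own. Each camera call takes 0.05 s, during which the arm holds its last target. There are 200 camera calls.

## Working session

There is one attempt and no reset: what is moved stays moved. The work goes in short steps, Python scripts to look and compute and a tool call to move; the robot and the scene stay as the last step left them, time stands still between calls to the robot, and variables do not carry over. Pictures are saved under pics/ and viewed, at most 10 in all, crops included, and the job is handed in when it is done.

Besides the shell and the picture viewer there is one more tool, called after "Call:" as name(argument=value, ...) on one line, values as JSON. arm_command: Moves the arm, as the interface text tells. Its arguments: {"type":"object","properties":{"deltas":{"type":"array","items":{"type":"number","minimum":-1,"maximum":1}},"squeeze":{"type":"number"}},"required":["deltas"]}

```bash
mkdir -p pics; cat > h.py <<'E'
import numpy as np, cv2
from scipy.spatial.transform import Rotation as R
from bench import bot
def Rt(o):
    q=o["tcp_rot"]; return R.from_quat([q[1],q[2],q[3],q[0]]).as_matrix()
def shot(n):
    o=bot.get_obs(); p=bot.get_image(n)
    if n=="wrist":
        T=np.eye(4);T[:3,:3]=Rt(o);T[:3,3]=o["tcp_pos"]; p["W"]=T@np.array(p["T_tool_cam"])
    else: p["W"]=np.array(p["pose"])
    return p
def ray(p,uv):
    x=cv2.undistortPoints(np.array([[uv]],float),np.array(p["camera_matrix"]),np.array(p["distortion"]))[0,0]
    d=p["W"][:3,:3]@np.array([x[0],x[1],1]); return p["W"][:3,3],d/np.linalg.norm(d)
def tri(rs):
    A=np.zeros((3,3));b=np.zeros(3)
    for c,d in rs:
        M=np.eye(3)-np.outer(d,d);A+=M;b+=M@c
    X=np.linalg.solve(A,b)
    return X,[float(np.linalg.norm((np.eye(3)-np.outer(d,d))@(X-c))) for c,d in rs]
def atz(r,z): return r[0]+r[1]*(z-r[0][2])/r[1][2]
def proj(p,X):
    Ti=np.linalg.inv(p["W"]); return cv2.projectPoints(np.array(X,float).reshape(-1,3),cv2.Rodrigues(Ti[:3,:3])[0],Ti[:3,3],np.array(p["camera_matrix"]),np.array(p["distortion"]))[0][:,0]
def save(p,n): cv2.imwrite("pics/"+n,p["pixels"][:,:,::-1])
E
python3 - <<'E'
from h import *
np.set_printoptions(precision=4,suppress=True)
P={n:shot(n) for n in("scene","side")}
a=np.hstack([cv2.resize(P[n]["pixels"],(400,300)) for n in P]);
for n in P: save(P[n],n+"0.png"); print(n,P[n]["W"][:3,3])
print(bot.tcp_to_grasp)
for t in["driver","driver_tip","stand","stand_hole","bore_top","rod","rod_foot","clip","clip_window","clip_seat","socket","tower","bearing","cup","stepper"]:
    for n in P:
        print(t,n,[(np.round(k["uv"]).tolist(),round(k["confidence"],2)) for k in bot.place_of(t,P[n])[:4]])
E
```

```text
scene [0.9485 0.4292 0.7246]
side [0.465  0.7774 0.6286]
0.0453
driver scene []
driver side [([347.0, 214.0], 0.38)]
driver_tip scene [([362.0, 328.0], 0.69)]
driver_tip side []
stand scene [([272.0, 202.0], 0.93), ([338.0, 244.0], 0.82), ([222.0, 250.0], 0.73), ([274.0, 240.0], 0.66)]
stand side [([369.0, 217.0], 0.95), ([384.0, 257.0], 0.82), ([304.0, 224.0], 0.62), ([349.0, 236.0], 0.6)]
stand_hole scene [([275.0, 219.0], 0.91), ([268.0, 184.0], 0.79), ([222.0, 230.0], 0.78), ([335.0, 222.0], 0.71)]
stand_hole side [([382.0, 232.0], 0.92), ([302.0, 207.0], 0.79), ([367.0, 198.0], 0.63), ([344.0, 215.0], 0.57)]
bore_top scene [([366.0, 278.0], 0.58)]
bore_top side [([317.0, 237.0], 0.68)]
rod scene [([277.0, 222.0], 0.62), ([361.0, 337.0], 0.49), ([366.0, 286.0], 0.23)]
rod side [([317.0, 308.0], 0.69)]
rod_foot scene [([358.0, 335.0], 0.59)]
rod_foot side [([317.0, 307.0], 0.62)]
clip scene [([364.0, 288.0], 0.69)]
clip side [([318.0, 251.0], 0.49), ([347.0, 212.0], 0.47), ([314.0, 308.0], 0.15)]
clip_window scene [([377.0, 295.0], 0.67)]
clip_window side [([311.0, 257.0], 0.62), ([348.0, 212.0], 0.35)]
clip_seat scene [([275.0, 236.0], 0.74), ([365.0, 284.0], 0.64)]
clip_seat side [([316.0, 252.0], 0.88), ([312.0, 256.0], 0.7)]
socket scene [([363.0, 329.0], 0.69)]
socket side [([317.0, 297.0], 0.75)]
tower scene [([363.0, 351.0], 0.89), ([276.0, 236.0], 0.6)]
tower side [([316.0, 315.0], 0.65)]
bearing scene [([331.0, 392.0], 0.52)]
bearing side [([258.0, 327.0], 0.5)]
cup scene [([225.0, 304.0], 0.81), ([275.0, 236.0], 0.31)]
cup side [([269.0, 253.0], 0.67), ([317.0, 249.0], 0.56)]
stepper scene [([387.0, 472.0], 0.79), ([361.0, 347.0], 0.48)]
stepper side []
```

View pics/scene0.png

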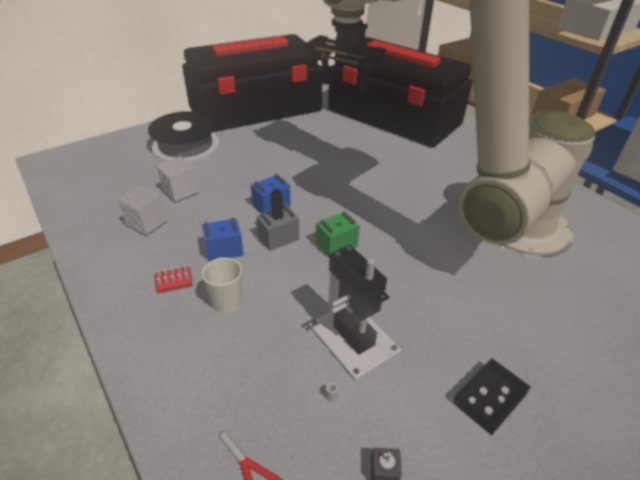

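View pics/side0.png

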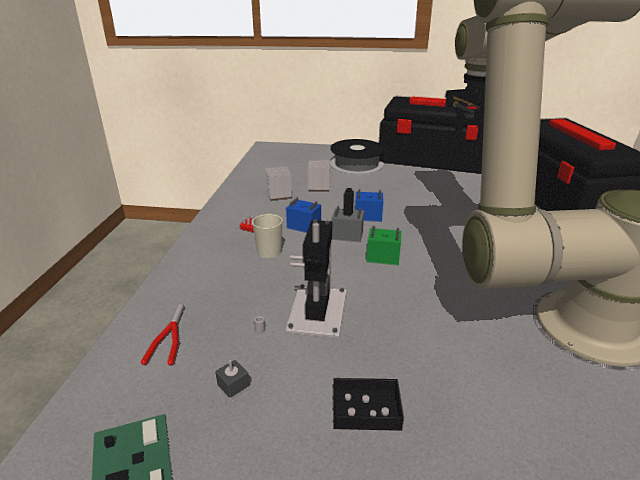

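The scene view shows the grey stand with the black screwdriver grip at scene (277,222) and side (347,215). The tower is at scene (360,310) and side (317,270), and the nut tray at scene (490,395). Look-alikes for the stand are blue at scene (271,193) and (222,238) and green at (338,232). The grey one holding the driver is the target.

```bash
python3 - <<'E'
from h import *
np.set_printoptions(precision=4,suppress=True)
P={n:shot(n) for n in("scene","side")}
D=dict(stand_hole=((275,219),(344,215)),stand=((274,240),(349,236)),bore_top=((366,278),(317,237)),window=((377,295),(311,257)),seat=((365,284),(316,252)),socket=((363,329),(317,297)),tower=((363,351),(316,315)),bearing=((331,392),(258,327)),cup=((225,304),(269,253)))
for k,(a,b) in D.items(): print(k,*tri([ray(P["scene"],a),ray(P["side"],b)]))
print(atz(ray(P["scene"],(387,472)),0),atz(ray(P["scene"],(490,395)),0))
# crops
c=P["scene"]["pixels"][180:390,240:430]; d=P["side"]["pixels"][180:345,270:420]
cv2.imwrite("pics/crop.png",np.hstack([cv2.resize(x,(400,420),interpolation=3) for x in(c,d)])[:,:,::-1])
print(bot.get_obs()["tcp_pos"],Rt(bot.get_obs()))
w=shot("wrist");save(w,"w0.png");print(w["T_tool_cam"])
E
```

```text
stand_hole [ 0.5479 -0.2955  0.0638] [0.0003760234871638298, 0.00037602348716388705]
stand [ 0.5365 -0.3257 -0.0221] [0.0038187264576256745, 0.0038187264576255834]
bore_top [0.5745 0.0483 0.1885] [0.005436114204685638, 0.005436114204685712]
window [0.5774 0.081  0.1701] [0.0007316677933038363, 0.0007316677933038151]
seat [0.5726 0.0456 0.1603] [0.0018486385743044318, 0.0018486385743044151]
socket [0.572  0.0541 0.0535] [0.0019392718896252986, 0.0019392718896253979]
tower [0.5758 0.0654 0.0101] [0.006874973602329669, 0.0068749736023296605]
bearing [0.6822 0.1078 0.0103] [0.0020599856344327254, 0.0020599856344327935]
cup [ 0.7344 -0.1933 -0.01  ] [0.000835517723988373, 0.0008355177239881513]
[0.6868 0.2607 0.    ] [0.4511 0.2658 0.    ]
[ 0.2263 -0.4737  0.3027] [[ 0.9023  0.4312 -0.0001]
 [ 0.4312 -0.9023  0.0001]
 [-0.     -0.0001 -1.    ]]
[[-0.0002 -0.9538 -0.3005  0.0777]
 [ 1.     -0.0002 -0.     -0.0005]
 [-0.     -0.3005  0.9538 -0.0825]
 [ 0.      0.      0.      1.    ]]
```

View pics/crop.png

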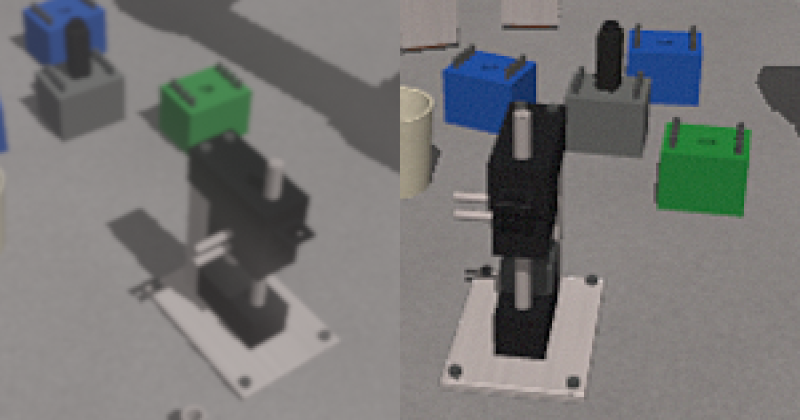

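The crop confirms it: the black driver grip stands in the grey stand between two bit rows, and the clip tail comes out of the tower towards world +y. I'll move over the stand now for a close look.

Call:
arm_command(deltas=[0, 0, 0, 0.765, -0.045, 0, 1, 0, 0, 0, 0.765, -0.045, 0, 1, 0, 0, 0, 0.765, -0.045, 0, 1, 0, 0, 0, 0.765, -0.045, 0, 1, 0, 0, 0, 0.765, -0.045, 0, 1, 0, 0, 0, 0.765, -0.045, 0, 1, 0, 0, 0, 0.765, -0.045, 0, 1, 0, 0, 0, 0.765, -0.045, 0, 1, 0, 0, 0, 0.765, -0.045, 0, 1, 0, 0, 0, 0.765, -0.045, 0, 1, 0, 0, 0, 0.765, -0.045, 0, 1, 0, 0, 0, 0.765, -0.045, 0, 1], squeeze=60)

```text
clock: 2.95
tcp_pos: [0.5494, -0.2951, 0.3027]
tcp_rot: [-0.0, 0.975, 0.221, -0.0]
ft_force: [-0.1, -0.1, 0.1]
finger_gap: 0.0879
grasp_force: 0.0
```

```bash
python3 - <<'E'
from h import *
np.set_printoptions(precision=4,suppress=True)
o=bot.get_obs();print(o["tcp_pos"],Rt(o))
w=shot("wrist");save(w,"w1.png")
for t in["driver","driver_tip","stand","stand_hole"]:
    print(t,[(np.round(k["uv"]).tolist(),round(k["confidence"],2),atz(ray(w,k["uv"]),.065 if "hole" in t else 0)) for k in bot.place_of(t,w)[:4]],[(np.round(k["rect"]).tolist(),round(k["confidence"],2)) for k in bot.look_for(t,w)[:3]])
E
```

```text
[ 0.5494 -0.2951  0.3027] [[ 0.9022  0.4312 -0.0001]
 [ 0.4312 -0.9022  0.    ]
 [-0.0001 -0.0001 -1.    ]]
driver [([314.0, 206.0], 0.86, array([ 0.5362, -0.2992,  0.    ]))] [([314.0, 238.0, 47.0, 69.0], 0.56), ([42.0, 52.0, 84.0, 105.0], 0.38)]
driver_tip [] [([316.0, 237.0, 36.0, 61.0], 0.88)]
stand [([409.0, 91.0], 0.96, array([ 0.6668, -0.3297,  0.    ])), ([399.0, 296.0], 0.88, array([ 0.4887, -0.4176,  0.    ])), ([315.0, 204.0], 0.66, array([ 0.5377, -0.2989,  0.    ])), ([185.0, 250.0], 0.59, array([ 0.4416, -0.203 ,  0.    ]))] [([404.0, 317.0, 96.0, 123.0], 0.97), ([424.0, 88.0, 140.0, 136.0], 0.73), ([168.0, 259.0, 111.0, 108.0], 0.61)]
stand_hole [([412.0, 333.0], 0.79, array([ 0.4841, -0.419 ,  0.065 ])), ([318.0, 223.0], 0.77, array([ 0.5386, -0.3015,  0.065 ])), ([427.0, 90.0], 0.77, array([ 0.6653, -0.3294,  0.065 ])), ([158.0, 278.0], 0.62, array([ 0.4373, -0.2003,  0.065 ]))] [([167.0, 260.0, 115.0, 111.0], 0.98), ([405.0, 317.0, 98.0, 122.0], 0.87), ([424.0, 90.0, 141.0, 140.0], 0.83)]
```

View pics/w1.png

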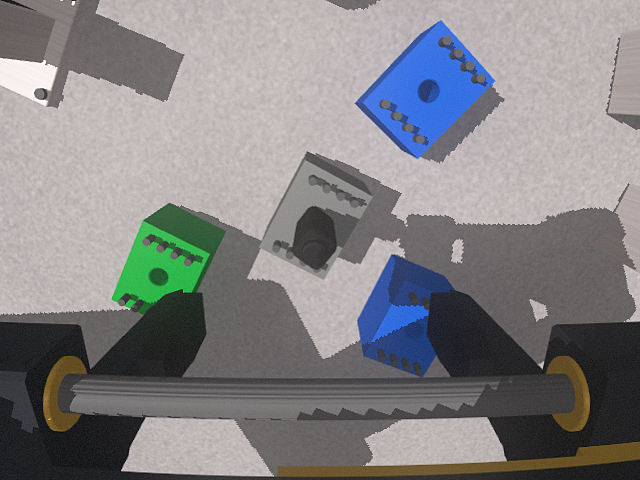

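Wrist view: the grey stand with the driver (cap around (316,240)) sits between the green stand at left (158,277), blue at (428,90) and blue at (405,320). Bit rows run (313,180)–(360,202) and (278,246)–(321,268). I need the stand and driver yaw from a crop.

```bash
python3 - <<'E'
from h import *
np.set_printoptions(precision=4,suppress=True)
w=shot("wrist")
c=w["pixels"][145:285,255:385]
g=np.clip(c.astype(float)*2.2,0,255).astype(np.uint8)
cv2.imwrite("pics/c1.png",cv2.resize(g,None,fx=4.2,fy=4.2,interpolation=cv2.INTER_CUBIC)[:,:,::-1])
b=[atz(ray(w,u),.077) for u in((313,180),(360,202),(278,246),(321,268))]
print(np.array(b),sum(b)/4)
for i,j in((0,1),(2,3),(0,2),(1,3)):
    d=b[j]-b[i];print(np.degrees(np.arctan2(d[1],d[0])),np.linalg.norm(d))
E
```

```text
[[ 0.5685 -0.2836  0.077 ]
 [ 0.5687 -0.3228  0.077 ]
 [ 0.51   -0.2811  0.077 ]
 [ 0.5078 -0.3194  0.077 ]] [ 0.5388 -0.3017  0.077 ]
-89.77428976650832 0.039197721995816864
-93.27722787242664 0.03831334811524034
177.58492319562293 0.05860056353778805
176.78910816777466 0.06098894024060106
```

View pics/c1.png

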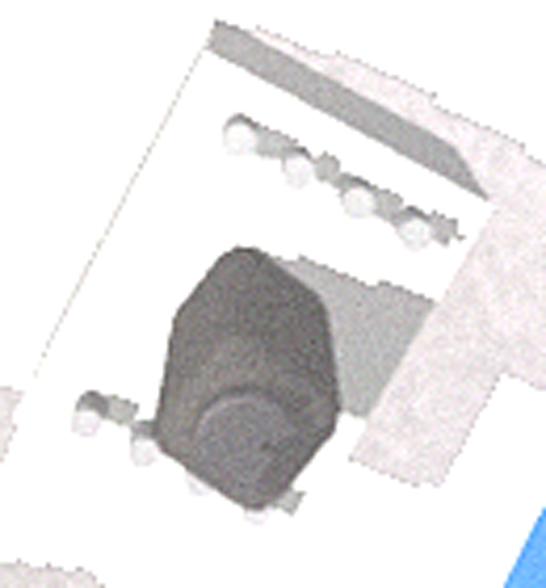

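The crop shows the grip's top-face corners at about (292.6,249.8), (316.4,266.4) and (335.5,246.2), and the cap at (312.6,249). Its bottom corners are at (297.4,220.7), (313.3,204) and (332.4,216.4).

```bash
python3 - <<'E'
from h import *
np.set_printoptions(precision=4,suppress=True)
w=shot("wrist")
def show(n,us,z):
    b=[atz(ray(w,u),z) for u in us]
    print(n,np.array(b)[:,:2].tolist(),"c",(b[0]+b[-1])[:2]/2 if len(b)>1 else "")
    for i in range(len(b)-1):
        d=b[i+1]-b[i];print("  ",np.degrees(np.arctan2(d[1],d[0])),np.linalg.norm(d))
show("top",((292.6,249.8),(316.4,266.4),(335.5,246.2)),.133)
show("bot",((297.4,220.7),(313.3,204),(332.4,216.4)),.065)
show("cap",((312.6,249),),.14)
E
```

```text
top [[0.5313064525292526, -0.2871433039146958], [0.5275667175719432, -0.3057919345675562], [0.5452885769537273, -0.3108403714526206]] c [ 0.5383 -0.299 ]
   -101.33949766276346 0.019019911744740763
   -15.900695099134426 0.018426910075490417
bot [[0.5319367601616157, -0.2870707931319049], [0.5496444855414114, -0.2926543744440929], [0.547060994315731, -0.31061692310624767]] c [ 0.5395 -0.2988]
   -17.501050507198517 0.018567173139605177
   -98.18452647555866 0.018147384972867168
cap [[0.5395318549888425, -0.29746368590439615]] c
```

Call:
arm_command(deltas=[0, 0, 0, -0.28, -0.01, 0, 1, 0, 0, 0.0422, 0, 0, 0, 1, 0, 0, 0.0422, 0, 0, 0, 1, 0, 0, 0.0422, 0, 0, 0, 1, 0, 0, 0.0422, 0, 0, 0, 1, 0, 0, 0.0422, 0, 0, 0, 1, 0, 0, 0, 0, 0, 0.9, 1, 0, 0, 0, 0, 0, 0.9, 1, 0, 0, 0, 0, 0, 0.6, 1, 0, 0, 0, 0, 0, 0, 1])

```text
clock: 4.5
tcp_pos: [0.5365, -0.3001, 0.2037]
tcp_rot: [-0.002, 0.994, -0.109, -0.003]
ft_force: [-0.1, -1.3, 0.5]
finger_gap: 0.0881
grasp_force: 0.0
```

```bash
python3 - <<'E'
from h import *
np.set_printoptions(precision=4,suppress=True)
o=bot.get_obs();M=Rt(o);print(o["tcp_pos"],o["q"],np.degrees(np.arctan2(M[1,1],M[0,1])))
w=shot("wrist");save(w,"w2.png")
c=np.clip(w["pixels"].astype(float)*1.8,0,255).astype(np.uint8)
cv2.imwrite("pics/c2.png",c[:,:,::-1])
print(proj(w,[[.539,-.2995,.133],[.539,-.2995,.065]]))
E
```

```text
[ 0.5365 -0.3001  0.2037] [-0.7002  0.5968  1.3348 -0.0001  1.2163  1.0883] -102.4698354324798
[[314.5849 298.755 ]
 [315.2959 244.2019]]
```

View pics/c2.png

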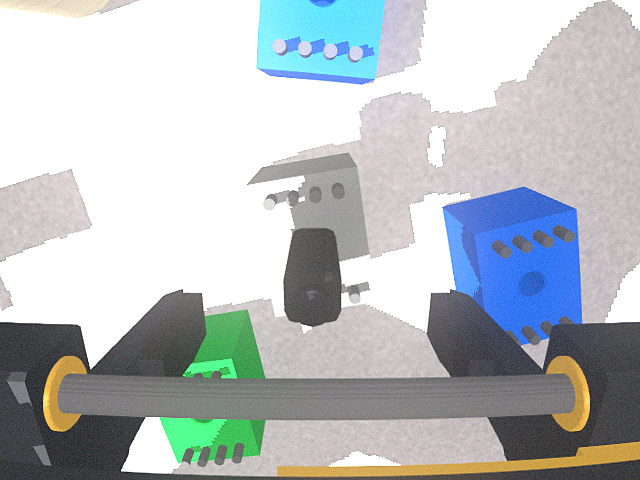

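The driver is square between the fingers at (313,300), where I predicted. Going down and closing.

Call:
arm_command(deltas=[0, 0, 0, 0, 0, 0.65, 1, 0, 0, 0, 0, 0, 0.65, 1, 0, 0, 0, 0, 0, 0, 1, 0, 0, 0, 0, 0, 0, -1, 0, 0, 0, 0, 0, 0, -1, 0, 0, 0, 0, 0, 0, -1, 0, 0, 0, 0, 0, 0, -1, 0, 0, 0, 0, 0, 0, -1, 0, 0, 0, 0, 0, 0, -1, 0, 0, 0, 0, 0, 0, -1])

```text
clock: 5.55
tcp_pos: [0.5381, -0.3004, 0.1548]
tcp_rot: [0.0, 0.994, -0.108, 0.0]
ft_force: [-0.7, -0.2, 0.3]
finger_gap: 0.0343
grasp_force: 0.0
```

Call:
arm_command(deltas=[0, 0, 0, 0, 0, 0, -1, 0, 0, 0, 0, 0, 0, -1, 0, 0, 0, 0, 0, 0, -1, 0, 0, 0, 0, 0, 0, -1])

```text
clock: 5.95
tcp_pos: [0.5381, -0.3003, 0.1547]
tcp_rot: [-0.0, 0.994, -0.108, -0.0]
ft_force: [0.3, 0.8, 0.5]
finger_gap: 0.0236
grasp_force: 60.0
```

Call:
arm_command(deltas=[0, 0, 0, 0, 0, -0.5, -1, 0, 0, 0, 0, 0, -0.9, -1, 0, 0, 0, 0, 0, -0.96, -1, 0, 0, 0, 0, 0, -0.96, -1, 0, 0, 0, 0, 0, -0.96, -1, 0, 0, 0, 0, 0, -0.96, -1, 0, 0, 0, 0, 0, -0.51, -1, 0, 0, 0, -0.093, -0.747, 0, -1, 0, 0, 0, -0.093, -0.747, 0, -1, 0, 0, 0, -0.093, -0.747, 0, -1, 0, 0, 0, -0.093, -0.747, 0, -1, 0, 0, 0, 0, 0, 0, -1])

```text
clock: 7.15
tcp_pos: [0.5495, -0.1775, 0.3852]
tcp_rot: [-0.0, 0.994, -0.107, 0.0]
ft_force: [-0.1, -0.3, -1.1]
finger_gap: 0.0235
grasp_force: 60.0
```

```bash
cat > look.py <<'E'
from h import *
import sys,json
np.set_printoptions(precision=4,suppress=True)
o=bot.get_obs();M=Rt(o);print(o["tcp_pos"],np.degrees(np.arctan2(M[1,0],M[0,0])),o["finger_gap"],o["grasp_force"],"z",M[:,2])
w=shot("wrist");save(w,sys.argv[1]+".png");rec={}
Z=dict(bore_top=.19,clip_window=.171,clip_seat=.166,clip=.166,rod_foot=.03,driver_tip=o["tcp_pos"][2]-.15)
for t in["bore_top","clip_window","clip_seat","clip","rod_foot","driver_tip"]:
    r=bot.place_of(t,w)[:3]; rec[t]=[[k["confidence"]]+[a.tolist() for a in ray(w,k["uv"])] for k in r]
    print(t,[(np.round(k["uv"]).tolist(),round(k["confidence"],2),atz(ray(w,k["uv"]),Z[t])) for k in r])
json.dump(rec,open(sys.argv[1]+".json","w"))
E
python3 look.py w3; mv w3.png pics/ 2>/dev/null
```

```text
[ 0.5495 -0.1775  0.3852] -12.239304274012829 0.023519641965123534 59.99410919845104 z [ 0.0005  0.0004 -1.    ]
bore_top [([5.0, 256.0], 0.79, array([0.5739, 0.057 , 0.19  ])), ([120.0, 199.0], 0.71, array([ 0.595 , -0.0481,  0.19  ]))]
clip_window []
clip_seat []
clip [([285.0, 4.0], 0.3, array([ 0.6941, -0.1874,  0.166 ]))]
rod_foot [([424.0, 163.0], 0.27, array([ 0.5451, -0.2924,  0.03  ]))]
driver_tip [([321.0, 244.0], 0.88, array([ 0.5484, -0.18  ,  0.2352]))]
```

Call:
arm_command(deltas=[0, 0, 0, -0.113, -0.895, -0.06, -1, 0, 0, 0, -0.113, -0.895, -0.06, -1, 0, 0, 0, -0.113, -0.895, -0.06, -1, 0, 0, 0, -0.113, -0.895, -0.06, -1, 0, 0, 0, -0.113, -0.895, -0.06, -1, 0, 0, 0, -0.113, -0.895, -0.06, -1, 0, 0, 0, -0.113, -0.895, -0.06, -1, 0, 0, 0, -0.113, -0.895, -0.06, -1, 0, 0, 0, 0, 0, 0, -1, 0, 0, 0, 0, 0, 0, -1])

```text
clock: 8.5
tcp_pos: [0.5758, 0.1069, 0.4036]
tcp_rot: [0.0, 0.994, -0.108, -0.0]
ft_force: [-0.6, -0.1, -0.3]
finger_gap: 0.0236
grasp_force: 60.0
```

```bash
python3 look.py w4; mv w4.png pics/ 2>/dev/null; python3 -c "
import cv2;a=cv2.imread('pics/w4.png');cv2.imwrite('pics/c4.png',cv2.convertScaleAbs(a,alpha=1.8))"
```

```text
[0.5758 0.1069 0.4036] -12.404678907504874 0.023644909575504344 59.99380907043815 z [-0.0004 -0.0003 -1.    ]
bore_top [([387.0, 204.0], 0.61, array([0.5732, 0.0548, 0.19  ])), ([359.0, 166.0], 0.6, array([0.6044, 0.0693, 0.19  ]))]
clip_window [([347.0, 205.0], 0.66, array([0.5738, 0.0832, 0.171 ]))]
clip_seat [([384.0, 199.0], 0.72, array([0.5714, 0.0538, 0.166 ]))]
clip []
rod_foot []
driver_tip [([319.0, 243.0], 0.72, array([0.5755, 0.1053, 0.2536]))]
```

View pics/c4.png

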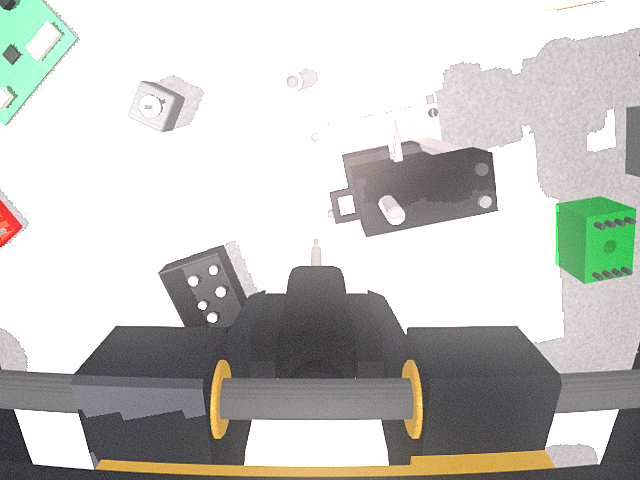

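The wrist view shows the clip's window at (346,204), the rod top at (388,205) and bracket edges (366,236)–(496,210) and (345,155)–(366,236). The driver tip is at (316,241).

```bash
python3 - <<'E'
from h import *
np.set_printoptions(precision=4,suppress=True)
w=shot("wrist")
g=cv2.convertScaleAbs(w["pixels"][140:260,300:510],alpha=1.8)
cv2.imwrite("pics/c5.png",cv2.resize(g,None,fx=3.8,fy=3.8,interpolation=cv2.INTER_CUBIC)[:,:,::-1])
def L(a,b,z):
    A,B=atz(ray(w,a),z),atz(ray(w,b),z);d=B-A;print(A,B,np.degrees(np.arctan2(d[1],d[0])),np.linalg.norm(d))
L((366,236),(496,210),.19);L((366,236),(345,155),.19)
print(atz(ray(w,(346.5,204)),.171))
E
```

```text
[0.5523 0.0737 0.19  ] [ 0.5511 -0.0248  0.19  ] -90.66707378884492 0.09853689763210996
[0.5523 0.0737 0.19  ] [0.6142 0.0772 0.19  ] 3.216001095110997 0.062028653811792324
[0.5747 0.0827 0.171 ]
```

View pics/c5.png

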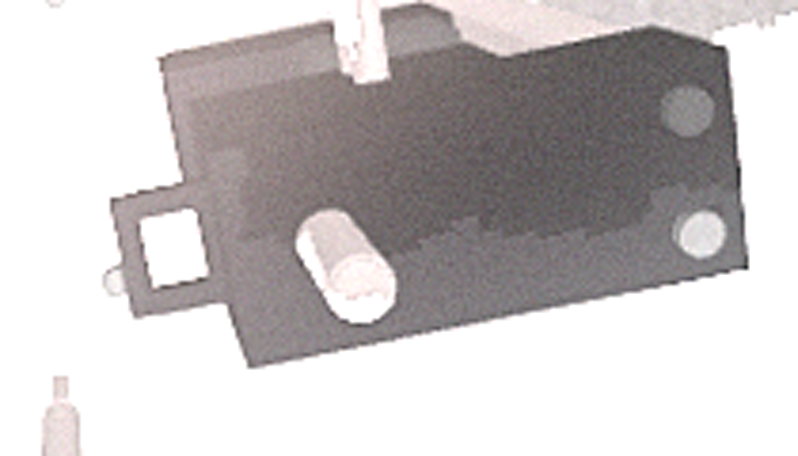

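Tower yaw is about −0.7°, and the window centre at (0.5745, 0.083) matches the bracket corner plus 29 mm. Next I align the yaw and hover over the window.

Call:
arm_command(deltas=[0, 0, -0.0325, 0, 0, 0, -1, 0, 0, -0.0325, 0, 0, 0, -1, 0, 0, 0, -0.025, 0.575, 0, -1, 0, 0, 0, 0, 0, 0.7, -1, 0, 0, 0, 0, 0, 0.7, -1, 0, 0, 0, 0, 0, 0, -1, 0, 0, 0, 0, 0, 0, -1])

```text
clock: 9.6
tcp_pos: [0.5745, 0.084, 0.3488]
tcp_rot: [0.0, 1.0, -0.006, 0.0]
ft_force: [-0.4, -0.3, 0.4]
finger_gap: 0.0236
grasp_force: 60.0
```

```bash
python3 look.py w5; python3 -c "
import cv2;a=cv2.imread('pics/w5.png');a=cv2.convertScaleAbs(a[160:300,240:440],alpha=1.8);cv2.imwrite('pics/c6.png',cv2.resize(a,None,fx=4,fy=4,interpolation=2))"
```

```text
[0.5745 0.084  0.3488] -0.743337169578139 0.023612410245751926 59.993833769112825 z [ 0.0005 -0.     -1.    ]
bore_top [([363.0, 240.0], 0.64, array([0.5734, 0.0557, 0.19  ]))]
clip_window [([315.0, 231.0], 0.96, array([0.5735, 0.0849, 0.171 ]))]
clip_seat [([361.0, 230.0], 0.72, array([0.5721, 0.0547, 0.166 ]))]
clip []
rod_foot []
driver_tip [([319.0, 247.0], 0.75, array([0.5721, 0.0824, 0.1988])), ([348.0, 192.0], 0.46, array([0.6049, 0.0658, 0.1988])), ([346.0, 184.0], 0.35, array([0.6096, 0.0669, 0.1988]))]
```

View pics/c6.png

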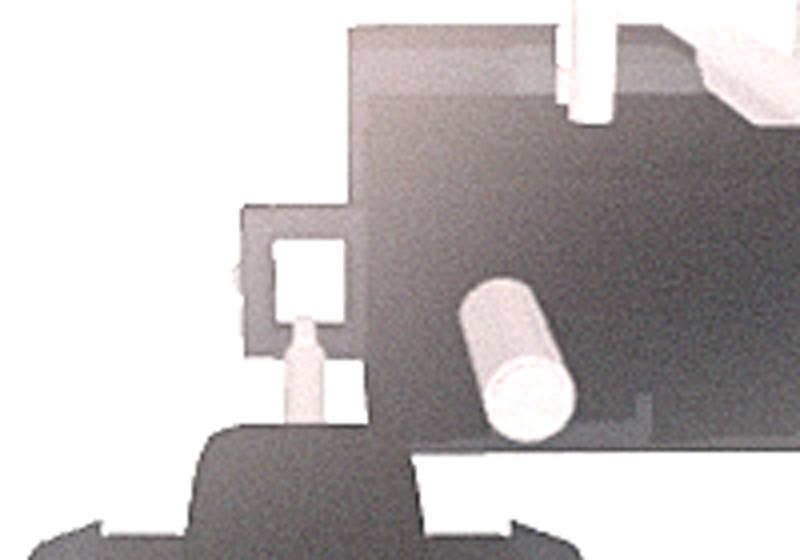

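The crop shows the window at pixel (317.3,230.3) and the blade tip at (315.8,239.5), still 28 mm above it.

```bash
python3 - <<'E'
from h import *
w=shot("wrist")
print(atz(ray(w,(317.3,230.3)),.171),atz(ray(w,(308.5,230.3)),.171),atz(ray(w,(326.2,230.3)),.171),atz(ray(w,(315.8,239.5)),.199),atz(ray(w,(317.3,220)),.171),atz(ray(w,(317.3,240.5)),.171))
E
```

```text
[0.57419162 0.08363289 0.171     ] [0.57426642 0.08934504 0.171     ] [0.57411629 0.07785556 0.171     ] [0.57696445 0.08456134 0.199     ] [0.58111635 0.08354898 0.171     ] [0.56722958 0.08371715 0.171     ]
```

Call:
arm_command(deltas=[0, 0, 0, 0, 0, 0.5, -1, 0, 0, 0, 0, 0, 0.4, -1, 0, 0, 0, 0, 0, 0.2, -1, 0, 0, 0, 0, 0, 0, -1])

```text
clock: 10.4
tcp_pos: [0.5742, 0.0841, 0.3032]
tcp_rot: [-0.0, 1.0, -0.006, -0.001]
ft_force: [-0.5, -0.1, -0.4]
finger_gap: 0.0231
grasp_force: 60.0
```

Call:
arm_command(deltas=[0, 0, 0, 0, -0.05, 0, -1, 0, 0, 0, 0, -0.05, 0, -1, 0, 0, 0, 0, -0.05, 0, -1, 0, 0, 0, 0, -0.05, 0, -1, 0, 0, 0, 0, -0.05, 0, -1, 0, 0, 0, 0, -0.05, 0, -1, 0, 0, 0, 0, -0.05, 0, -1, 0, 0, 0, 0, -0.05, 0, -1, 0, 0, 0, 0, -0.05, 0, -1, 0, 0, 0, 0, -0.05, 0, -1, 0, 0, 0, 0, -0.05, 0, -1])

```text
clock: 11.5
tcp_pos: [0.5746, 0.1065, 0.3039]
tcp_rot: [-0.0, 1.0, -0.006, -0.0]
ft_force: [0.5, -1.0, -0.9]
finger_gap: 0.0234
grasp_force: 60.0
```

```bash
python3 look.py w6; python3 -c "
import cv2;a=cv2.imread('pics/w6.png');a=cv2.convertScaleAbs(a[160:300,240:440],alpha=1.8);cv2.imwrite('pics/c7.png',cv2.resize(a,None,fx=3,fy=3,interpolation=2))"
```

```text
[0.5746 0.1065 0.3039] -0.7235795922431444 0.023399125473524282 59.994093384593725 z [-0.0001  0.0007 -1.    ]
bore_top []
clip_window [([322.0, 254.0], 0.74, array([0.5737, 0.1037, 0.171 ]))]
clip_seat [([410.0, 251.0], 0.81, array([0.5732, 0.0543, 0.166 ]))]
clip []
rod_foot [([323.0, 251.0], 0.41, array([0.5256, 0.1012, 0.03  ]))]
driver_tip [([319.0, 246.0], 0.89, array([0.5726, 0.1054, 0.1539])), ([379.0, 203.0], 0.59, array([0.5982, 0.0706, 0.1539])), ([634.0, 25.0], 0.17, array([ 0.6981, -0.069 ,  0.1539]))]
```

View pics/c7.png

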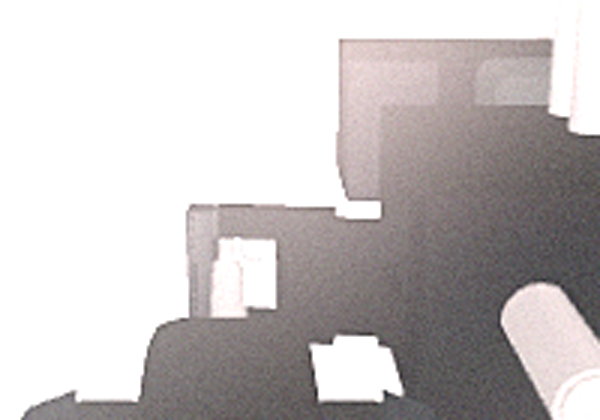

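The clip is about 20 mm out (window at y≈0.104). I back the blade off, lift it and return to the stand.

Call:
arm_command(deltas=[0, 0, 0, 0, 0.08, 0, -1, 0, 0, 0, 0, 0, -0.5, -1, 0, 0, 0, 0, 0, -1, -1, 0, 0, 0, 0, 0, -1, -1, 0, 0, 0, -0.07, 0.918, 0, -1, 0, 0, 0, -0.07, 0.918, 0, -1, 0, 0, 0, -0.07, 0.918, 0, -1, 0, 0, 0, -0.07, 0.918, 0, -1, 0, 0, 0, -0.07, 0.918, 0, -1, 0, 0, 0, -0.07, 0.918, 0, -1])

```text
clock: 12.85
tcp_pos: [0.5545, -0.1189, 0.4041]
tcp_rot: [0.0, 1.0, -0.007, 0.0]
ft_force: [-0.2, -0.6, -1.3]
finger_gap: 0.0238
grasp_force: 60.0
```

Call:
arm_command(deltas=[0, 0, 0, -0.07, 0.918, 0, -1, 0, 0, 0, -0.07, 0.918, 0, -1, 0, 0, 0, -0.07, 0.918, 0, -1, 0, 0, 0, -0.07, 0.918, 0, -1, 0, 0, 0, -0.07, 0.918, 0, -1, 0, 0, 0, 0, 0, 0.8, -1, 0, 0, 0, 0, 0, 0.8, -1, 0, 0, 0, 0, 0, 0.8, -1, 0, 0, 0, 0, 0, 0.8, -1, 0, 0, 0, 0, 0, 0, -1, 0, 0, 0, 0, 0, 0, -1])

```text
clock: 13.95
tcp_pos: [0.5387, -0.3009, 0.277]
tcp_rot: [0.0, 1.0, -0.007, 0.0]
ft_force: [-0.4, 0.4, -1.1]
finger_gap: 0.0236
grasp_force: 60.0
```

```bash
python3 look.py w7; python3 - <<'E'
import cv2
from h import *
w=shot("wrist");print([(k["uv"],k["confidence"],atz(ray(w,k["uv"]),.065)) for k in bot.place_of("stand_hole",w)])
a=cv2.imread('w7.png');a=cv2.convertScaleAbs(a[150:310,220:420],alpha=1.8);cv2.imwrite('pics/c8.png',cv2.resize(a,None,fx=3.5,fy=3.5,interpolation=2))
E
```

```text
[ 0.5387 -0.3009  0.277 ] -0.7451966882119965 0.02356543135372683 59.99391255900264 z [ 0.0006 -0.0004 -1.    ]
bore_top []
clip_window []
clip_seat []
clip []
rod_foot []
driver_tip []
[([469.0, 282.1], 0.92, array([ 0.48481619, -0.41851103,  0.065     ])), ([315.7, 219.2], 0.82, array([ 0.53670773, -0.30026995,  0.065     ])), ([191.9, 340.6], 0.73, array([ 0.43610226, -0.19824915,  0.065     ])), ([355.2, 26.3], 0.6, array([ 0.66681002, -0.32775305,  0.065     ]))][ WARN:0@2.131] global loadsave.cpp:275 findDecoder imread_('w7.png'): can't open/read file: check file path/integrity
Traceback (most recent call last):
TypeError: 'NoneType' object is not subscriptable
```

All 10 picture views are used, so I carry on with numbers only. The detected hole (0.537–0.539, −0.301) agrees with the TCP, so I descend while watching the force.

Call:
arm_command(deltas=[0, 0, 0, 0, 0, 0.7, -1, 0, 0, 0, 0, 0, 0.7, -1, 0, 0, 0, 0, 0, 0.4, -1, 0, 0, 0, 0, 0, 0.2, -1])

```text
clock: 14.8
tcp_pos: [0.5383, -0.3004, 0.1944]
tcp_rot: [-0.001, 1.0, -0.006, -0.001]
ft_force: [-0.1, -0.2, -0.4]
finger_gap: 0.0236
grasp_force: 60.0
```

Tip is about 20 mm inside the hole without contact force. Continuing.

Call:
arm_command(deltas=[0, 0, 0, 0, 0, 0.4, -1, 0, 0, 0, 0, 0, 0.35, -1, 0, 0, 0, 0, 0, 0.15, -1, 0, 0, 0, 0, 0, 0.04, -1, 0, 0, 0, 0, 0, 0, -1])

```text
clock: 15.3
tcp_pos: [0.5388, -0.3008, 0.1587]
tcp_rot: [0.0, 1.0, -0.006, 0.0]
ft_force: [-1.0, -0.4, -0.0]
finger_gap: 0.0234
grasp_force: 60.0
```

Call:
arm_command(deltas=[0, 0, 0, 0, 0, 0.08, -1, 0, 0, 0, 0, 0, 0, -1, 0, 0, 0, 0, 0, 0, 0.3, 0, 0, 0, 0, 0, 0, 0.3, 0, 0, 0, 0, 0, 0, 0.3, 0, 0, 0, 0, 0, 0, 0.3, 0, 0, 0, 0, 0, 0, 0.3, 0, 0, 0, 0, 0, 0, 0.3])

```text
clock: 16.1
tcp_pos: [0.5386, -0.3006, 0.1551]
tcp_rot: [0.0, 1.0, -0.006, -0.0]
ft_force: [-0.4, 0.1, 0.6]
finger_gap: 0.0575
grasp_force: 0.0
```

Call:
arm_command(deltas=[0, 0, 0, 0, 0, -0.5, 0.3, 0, 0, 0, 0, 0, -0.8, 0.3, 0, 0, 0, 0, 0, -0.8, 0.3, 0, 0, 0, 0, 0, -0.9, 0.3, 0, 0, 0, 0, 0, 0, 0.3, 0, 0, 0, 0, 0, 0, 0.3])

```text
clock: 16.7
tcp_pos: [0.5386, -0.3006, 0.2753]
tcp_rot: [0.0, 1.0, -0.006, 0.0]
ft_force: [-0.8, 0.6, -0.8]
finger_gap: 0.0574
grasp_force: 0.0
```

```bash
python3 - <<'E'
from h import *
np.set_printoptions(precision=4,suppress=True)
w=shot("wrist");print(bot.get_obs()["tcp_pos"])
for t in("driver","driver_tip","stand_hole"):
  print(t,[(k["uv"],round(k["confidence"],2),atz(ray(w,k["uv"]),.065 if "hole" in t else .005)) for k in bot.place_of(t,w)],[(np.round(k["rect"]).tolist(),round(k["confidence"],2)) for k in bot.look_for(t,w)[:2]] if t=="driver" else "")
# dark grip pixels around driver vs expected silhouette
e=[]
for z in(.065,.133):
  for sx in(-1,1):
    for sy in(-1,1): e.append([.5385+sx*.0115,-.301+sy*.0115,z])
h=cv2.convexHull(proj(w,e).astype(np.float32))
g=w["pixels"].max(2); m=(g<45).astype(np.uint8)
n,l,s,c=cv2.connectedComponentsWithStats(m)
u=proj(w,[[.5385,-.301,.12]])[0].astype(int);print(u,"exp bbox",cv2.boundingRect(h),g[u[1],u[0]],"found",s[l[u[1],u[0]]])
E
```

```text
[ 0.5384 -0.3005  0.2742]
driver [([317.6, 200.6], 0.77, array([ 0.5373, -0.3018,  0.005 ]))] [([316.0, 236.0, 45.0, 65.0], 0.9)]
driver_tip [] 
stand_hole [([470.7, 279.5], 0.93, array([ 0.4874, -0.4189,  0.065 ])), ([360.7, 28.4], 0.58, array([ 0.665 , -0.3311,  0.065 ])), ([314.2, 218.6], 0.57, array([ 0.5374, -0.299 ,  0.065 ]))] 
[317 240] exp bbox (296, 201, 42, 66) 59 found [     0      0    640    480 270198]
```

The driver's detected box matches upright-in-hole. Next I go above the rod.

Call:
arm_command(deltas=[0, 0, 0, 0, 0, -0.9, 0.3, 0, 0, 0, 0, 0, -0.9, 0.3, 0, 0, 0, 0.077, -0.889, 0, 0.3, 0, 0, 0, 0.077, -0.889, 0, 0.3, 0, 0, 0, 0.077, -0.889, 0, 0.3, 0, 0, 0, 0.077, -0.889, 0, 0.3, 0, 0, 0, 0.077, -0.889, 0, 0.3, 0, 0, 0, 0.077, -0.889, 0, 0.3, 0, 0, 0, 0.077, -0.889, 0, 0.3, 0, 0, 0, 0.077, -0.889, 0, 0.3, 0, 0, 0, 0.077, -0.889, 0, 0.3, 0, 0, 0, 0.077, -0.889, 0, 0.3])

```text
clock: 18.15
tcp_pos: [0.5739, 0.056, 0.3466]
tcp_rot: [-0.0, 1.0, -0.006, -0.0]
ft_force: [0.4, 0.2, 0.4]
finger_gap: 0.0575
grasp_force: 0.0
```

Call:
arm_command(deltas=[0, 0, 0, 0, 0, 0, 0.3, 0, 0, 0, 0, 0, 0, 0.3])

```text
clock: 18.35
tcp_pos: [0.5739, 0.0548, 0.3466]
tcp_rot: [0.0, 1.0, -0.006, -0.0]
ft_force: [0.0, -0.2, 0.5]
finger_gap: 0.0571
grasp_force: 0.0
```

```bash
cat > rod.py <<'E'
from h import *
np.set_printoptions(precision=4,suppress=True)
o=bot.get_obs();print(o["tcp_pos"])
w=shot("wrist")
for t,z in(("bore_top",.19),("clip_window",.171),("clip",.166),("rod",.03)):
  print(t,[(np.round(k["uv"]).tolist(),round(k["confidence"],2),atz(ray(w,k["uv"]),z)) for k in bot.place_of(t,w)[:2]],[(np.round(k["rect"]).tolist(),round(k["confidence"],2)) for k in bot.look_for(t,w)[:2]] if t in("rod","clip") else "")
C=np.array([.5738,.0547])
ex=proj(w,[[*C,.225],[*C,.19]]);print("expected top/base",ex)
g=w["pixels"].min(2);u0,v0=ex.mean(0).astype(int)
x0,y0=u0-40,v0-45
b=g[y0:y0+90,x0:x0+80]
m=(b>np.median(b)*1.0+35).astype(np.uint8)
n,l,s,c=cv2.connectedComponentsWithStats(m)
for i in range(1,n):
  if s[i][4]>80: print("blob",s[i]+[x0,y0,0,0,0],c[i]+[x0,y0])
# row-wise extents of bright rod
for v in range(0,90,4):
  r=np.where(m[v,15:65])[0]
  print(v+y0,(r.min()+x0+15,r.max()+x0+15) if len(r) else "",end="; ")
E
python3 rod.py
```

```text
[0.5739 0.0548 0.3466]
bore_top [([314.0, 238.0], 0.68, array([0.5748, 0.0562, 0.19  ]))] 
clip_window [([240.0, 229.0], 0.7, array([0.5754, 0.1041, 0.171 ]))] 
clip [([285.0, 230.0], 0.8, array([0.5731, 0.0755, 0.166 ]))] [([254.0, 230.0, 61.0, 38.0], 0.79)]
rod [] [([320.0, 251.0, 20.0, 44.0], 0.95)]
expected top/base [[316.8927 260.389 ]
 [316.758  239.631 ]]
blob [306 231  23  40 638] [316.1865 252.1677]
blob [ 276  247   80   48 1902] [311.3107 281.3028]
205 ; 209 ; 213 ; 217 ; 221 ; 225 ; 229 ; 233 (np.int64(310), np.int64(323)); 237 (np.int64(307), np.int64(324)); 241 (np.int64(307), np.int64(324)); 245 (np.int64(307), np.int64(326)); 249 (np.int64(306), np.int64(325)); 253 (np.int64(307), np.int64(326)); 257 (np.int64(307), np.int64(327)); 261 (np.int64(306), np.int64(327)); 265 (np.int64(307), np.int64(326)); 269 (np.int64(311), np.int64(322)); 273 ; 277 (np.int64(291), np.int64(340)); 281 (np.int64(291), np.int64(340)); 285 (np.int64(291), np.int64(340)); 289 (np.int64(291), np.int64(340)); 293 (np.int64(291), np.int64(340));
```

The rod top is where predicted and the clip is about 20 mm out. Descending, then gripping gently.

Call:
arm_command(deltas=[0, 0, 0, 0, 0, 0.8, 0.3, 0, 0, 0, 0, 0, 0.8, 0.3, 0, 0, 0, 0, 0, 0.4, 0.3, 0, 0, 0, 0, 0, 0.2, 0.3, 0, 0, 0, 0, 0, 0, 0.3, 0, 0, 0, 0, 0, 0, -0.6, 0, 0, 0, 0, 0, 0, -0.6, 0, 0, 0, 0, 0, 0, -0.6, 0, 0, 0, 0, 0, 0, -0.6, 0, 0, 0, 0, 0, 0, -0.6, 0, 0, 0, 0, 0, 0, -0.6], squeeze=12)

```text
clock: 19.8
tcp_pos: [0.574, 0.0545, 0.2592]
tcp_rot: [0.0, 1.0, -0.006, 0.0]
ft_force: [-0.5, -0.2, 0.1]
finger_gap: 0.0175
grasp_force: 0.0
```

Call:
arm_command(deltas=[0, 0, 0, 0, 0, 0, -1, 0, 0, 0, 0, 0, 0, -1, 0, 0, 0, 0, 0, 0, -1, 0, 0, 0, 0, 0, 0, -1])

```text
clock: 20.2
tcp_pos: [0.574, 0.0545, 0.2591]
tcp_rot: [0.0, 1.0, -0.006, 0.0]
ft_force: [-0.0, -0.5, 0.1]
finger_gap: 0.0115
grasp_force: 12.0
```

Call:
arm_command(deltas=[0, 0, 0, 0, 0, 0, -1, 0, 0, 0, 0, 0, 0, -1, 0, 0, 0, 0, 0, -0.06, -1, 0, 0, 0, 0, 0, -0.06, -1, 0, 0, 0, 0, 0, 0, -1], squeeze=22)

```text
clock: 20.7
tcp_pos: [0.574, 0.0545, 0.2642]
tcp_rot: [0.0, 1.0, -0.006, 0.0]
ft_force: [-0.3, -0.1, -1.5]
finger_gap: 0.011
grasp_force: 22.0
```

Call:
arm_command(deltas=[0, 0, 0, 0, 0, -0.15, -1, 0, 0, 0, 0, 0, -0.15, -1, 0, 0, 0, 0, 0, -0.15, -1, 0, 0, 0, 0, 0, -0.15, -1, 0, 0, 0, 0, 0, -0.15, -1, 0, 0, 0, 0, 0, -0.15, -1, 0, 0, 0, 0, 0, -0.15, -1, 0, 0, 0, 0, 0, -0.15, -1, 0, 0, 0, 0, 0, -0.15, -1, 0, 0, 0, 0, 0, -0.15, -1, 0, 0, 0, 0, 0, 0, -1, 0, 0, 0, 0, 0, 0, -1])

```text
clock: 21.9
tcp_pos: [0.574, 0.0545, 0.3239]
tcp_rot: [-0.0, 1.0, -0.006, -0.0]
ft_force: [0.6, 0.7, -2.1]
finger_gap: 0.0112
grasp_force: 22.0
```

```bash
python3 - <<'E'
from h import *
np.set_printoptions(precision=4,suppress=True)
o=bot.get_obs();print(o["tcp_pos"],o["ft_force"],o["grasp_force"],o["finger_gap"])
P={n:shot(n) for n in("scene","side")}
f={}
for t in("rod_foot","socket","bearing","cup","stepper","driver","stand"):
  f[t]={n:[(np.round(k["uv"]).tolist(),round(k["confidence"],2)) for k in bot.place_of(t,P[n])[:3]] for n in P}; print(t,f[t])
for t in("rod_foot","socket"):
  a,b=[f[t][n] for n in P]
  if a and b: print(t,tri([ray(P["scene"],a[0][0]),ray(P["side"],b[0][0])]))
for n in P: print(n,"exp foot/socket",proj(P[n],[[.574,.0547,.095],[.574,.0547,.05]]).tolist())
# vertical line scan in side view through gap between lower block (50) and carriage (108)
p=P["side"]; pts=proj(p,[[.574,.0607,z/1000] for z in range(45,115,5)])
print([p["pixels"][int(v),int(u)].tolist() for u,v in pts])
E
```

```text
[0.574  0.0545 0.3239] [ 0.6483  0.7153 -2.0897] 21.99999581091106 0.011223673134033338
rod_foot {'scene': [], 'side': []}
socket {'scene': [([361.0, 329.0], 0.97)], 'side': [([316.0, 299.0], 0.6)]}
bearing {'scene': [([330.0, 393.0], 0.61)], 'side': [([257.0, 326.0], 0.46)]}
cup {'scene': [([221.0, 305.0], 0.64), ([386.0, 304.0], 0.3), ([367.0, 279.0], 0.21)], 'side': [([270.0, 250.0], 0.73)]}
stepper {'scene': [([384.0, 470.0], 0.83)], 'side': [([233.0, 388.0], 0.8), ([257.0, 328.0], 0.41)]}
driver {'scene': [], 'side': [([270.0, 252.0], 0.47), ([308.0, 267.0], 0.45)]}
stand {'scene': [([277.0, 238.0], 0.92), ([221.0, 248.0], 0.9), ([336.0, 243.0], 0.71)], 'side': [([315.0, 319.0], 0.74), ([366.0, 218.0], 0.72), ([304.0, 225.0], 0.71)]}
socket (array([0.5734, 0.0504, 0.0473]), [7.007720175411267e-05, 7.007720175412248e-05])
scene exp foot/socket [[364.3838922762152, 313.98000934824125], [362.30886635685823, 329.82210926679596]]
side exp foot/socket [[315.3114342317955, 281.3201003081788], [315.4116316840218, 299.19768496155234]]
[[33, 32, 32], [28, 29, 28], [29, 31, 34], [30, 28, 30], [15, 15, 17], [56, 56, 54], [52, 55, 52], [48, 48, 46], [47, 46, 47], [51, 51, 48], [46, 47, 43], [70, 67, 66], [29, 26, 28], [23, 22, 21]]
```

```bash
python3 - <<'E'
from h import *
a=cv2.imread("pics/side0.png").max(2); p=shot("side"); b=p["pixels"].max(2)
for z in range(46,112,3):
    u,v=proj(p,[[.574,.0607,z/1000]])[0].round().astype(int); print(z,v,a[v,u-7:u+8].tolist(),b[v,u-7:u+8].tolist())
E
```

```text
46 303 [37, 37, 42, 36, 36, 33, 33, 29, 36, 33, 33, 29, 28, 35, 41] [36, 41, 37, 28, 40, 39, 36, 39, 36, 36, 30, 34, 38, 33, 41]
49 301 [36, 27, 34, 30, 25, 38, 84, 106, 103, 83, 44, 24, 36, 39, 33] [35, 42, 35, 40, 34, 37, 35, 32, 33, 33, 33, 34, 38, 38, 35]
52 300 [31, 31, 38, 27, 26, 92, 132, 142, 144, 131, 94, 46, 31, 37, 33] [36, 29, 39, 32, 31, 29, 29, 35, 35, 36, 30, 36, 43, 35, 42]
55 299 [32, 36, 36, 29, 32, 110, 139, 143, 146, 139, 104, 52, 25, 29, 35] [36, 36, 36, 33, 27, 28, 31, 30, 29, 30, 31, 34, 32, 36, 34]
58 298 [28, 39, 35, 28, 28, 106, 132, 139, 142, 136, 103, 53, 33, 35, 29] [30, 38, 37, 38, 35, 33, 40, 33, 29, 27, 31, 35, 39, 36, 33]
61 297 [34, 34, 32, 25, 25, 103, 134, 143, 144, 137, 105, 54, 24, 31, 37] [24, 30, 29, 29, 32, 29, 23, 22, 23, 23, 34, 38, 34, 34, 38]
64 296 [29, 34, 38, 31, 29, 103, 135, 141, 144, 135, 104, 51, 22, 33, 25] [18, 29, 20, 26, 20, 29, 20, 27, 24, 27, 28, 34, 29, 38, 35]
67 294 [27, 33, 44, 40, 44, 107, 136, 142, 142, 137, 104, 59, 36, 44, 47] [29, 36, 46, 43, 52, 54, 51, 67, 51, 50, 47, 45, 49, 50, 54]
70 293 [47, 46, 47, 43, 39, 105,
[... 1119 characters left out ...]
 52, 47, 51, 47, 51, 49, 47, 49, 55, 43, 45, 48]
97 282 [41, 40, 43, 41, 41, 81, 98, 103, 102, 99, 85, 54, 41, 36, 42] [52, 47, 45, 42, 46, 58, 91, 103, 100, 89, 63, 46, 44, 43, 50]
100 281 [72, 35, 44, 42, 46, 67, 69, 67, 64, 58, 51, 37, 33, 30, 36] [56, 40, 47, 42, 44, 66, 69, 74, 74, 65, 38, 33, 36, 35, 36]
103 280 [56, 28, 32, 36, 32, 38, 35, 27, 35, 20, 32, 28, 28, 27, 30] [33, 30, 28, 36, 37, 43, 37, 31, 32, 19, 9, 34, 29, 30, 29]
106 279 [22, 27, 21, 35, 32, 26, 23, 31, 30, 24, 34, 32, 26, 27, 31] [20, 27, 30, 33, 28, 34, 29, 30, 28, 24, 27, 26, 37, 36, 31]
109 277 [28, 28, 30, 33, 32, 34, 32, 28, 33, 32, 28, 28, 29, 35, 30] [25, 22, 36, 38, 37, 34, 29, 28, 28, 29, 22, 28, 29, 35, 32]
```

The side view shows the rod's foot about 95–96 mm above the bench, so the gap is about 45 mm. The rod is held at 22 N and steady, so I hand the job in.

```bash
python3 -c "
from bench import bot
print(bot.finish_job())"
```

```text
the job is handed in; nothing more can be done
None
```

I prised the clip about 20 mm out, put the screwdriver back in its stand, and handed the job in with the rod held upright at 22 N, its foot about 45 mm above the socket; the judging result was not shown to me.

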